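# Set the straightedge against the two pins of the filigree board

### The arm

A 6-joint arm with a two-finger parallel gripper is mounted at the origin on the work surface. World frame = base frame: x ahead of the robot, y to its left, z up, the work surface at z = 0. Lengths are in m, angles in rad, forces in N, time in s.
With the tool pointing down it reaches from about 0.275 to 0.875 m from the base axis. Payload 12.5 kg.
Tool frame: the origin (TCP) lies at the very end of the fingers, on their centre line; the grasp point (between the pads) lies 19 mm behind it; x points along the fingers, y is the direction in which the jaws open and shut, and the axes are right-handed (so a half turn about x gives the same grasp; the last joint's range is limited). The gripper opens to 85 mm and grips with 20 to 120 N. Pads are 22 mm wide; open, the fingers measure 114 mm over their backs; the gripper's body (76 mm by 85 mm) begins 54 mm behind the grasp point. The pads swing forward as they close: fully open they stand 13 mm farther back than shut.
Start: joints at [1.081, 0.351, 1.652, -0, 1.139, -0.085], TCP at [0.217, 0.506, 0.231] pointing down, gripper open.
Joint ranges: [-2.75, 2.75], [-0.79, 2.1], [0.01, 2.65], [-1.57, 4.71], [0.07, 3.14], [-2.87, 2.87]. Speed limits (rad/s): [2.22, 2.22, 2.79, 3.14, 3.14, 3.14].

### API

Orientations are given as a 3x3 rotation matrix whose columns are the frame's x, y, z axes.
In Python, from bench import manip gives the robot as it stands. Calls block until the motion is done:
- manip.move_ptp(position, orientation): joint-space move of the TCP to a pose.
- manip.move_l(position, attitude=None, max_speed=0.15): straight line of the TCP; attitude=None keeps the orientation; max_speed is the mean speed in m/s.
- manip.move_j(angles): joint-space move.
- manip.set_gripper(opening, effort=None): opening from 0.0 (shut) to 1.0 (fully open); effort is the grip in N (None keeps the last); returns when the fingers have stopped.
- manip.dwell(seconds).
- manip.inverse_kinematics(position, orientation): joint angles nearest the present ones, or None.
- manip.grab_frame(name): name is "scene" or "top"; returns (picture, depth): 480x640x3 uint8, red, green, blue; 480x640 float32, m along the optical axis (not along the pixel's ray), 0 where there is no reading.
- manip.get_calibration(name): a dict with "camera_matrix" (3x3 intrinsics, pixels), "k1" (the pictures are not rectified: a ray, as slopes to the right and down, at radius r is drawn at 1 + k1 r^2 times it, then the intrinsics apply), "R" (3x3) and "t" (3): a world point X has camera coordinates R X + t. Camera axes: x right, y down, z forward; pixel columns grow to the right and rows downward; lengths in m; the calibration is good to about 2 mm. A picture is of the moment at which its call begins. get_calibration takes no time and is no camera call.
A pose or a line that the arm cannot do raises manip.Unreachable and nothing moves.
- manip.sign_off(): hands the job in, once; it reports no verdict.
Trained networks look in the newest picture that a camera, given by its name, has taken for a name from the list of things; names that differ only in an ending like _2 or _b are one class to them, and where a whole thing is asked for, a point or a joint stands for the part that bears it (a point fixed in the world has none). Each returns a list of dicts, best first, with "confidence" (0 to 1); they miss things now and then, are a little off and sometimes report something else, mostly with a low value. They report only what shows in the picture. A call takes as long as a camera call.
- manip.look_for(camera, name): "at" ([x, y, z] in m, in world coordinates, good to about 4 mm: the middle of the surface that is visible of it).
Readings, each from a call of its own:
- manip.current_time(): time.
- manip.current_qpos(): joint angles.
- manip.current_joint_vel(): joint speeds.
- manip.current_joint_torque(): joint torques, N m.
- manip.current_ee_pos(): TCP position.
- manip.current_tcp_rot(): TCP orientation.
- manip.current_force(): force on the tool from outside, world axes, zero at the start.
- manip.current_ft_torque(): the same for the moment, N m.
- manip.current_grip_width(): opening from 0.0 (shut) to 1.0 (fully open).
Only numpy, scipy, OpenCV 4.12 (cv2) and the standard library are available. Lean on these libraries where they do the work, as an engineer would, in place of code of your own. Each camera call takes 0.05 s, during which the arm holds its last target.

### The job

Slide the long straightedge across the wooden layout board, flat on the board and without lifting it, until its long edge that faces the two dark steel pins touches both pins at once, then let go of it. Leave the short straightedge beside the board alone.

Things in the scene. Friction and masses are not known exactly. Their poses are not given: they have to be found in the camera images.
- straightedge: Long loose aluminium bar 260 mm long (y), 50 wide (x), 8 thick, 0.33 kg, on its middle an upright dark wooden grip rib 70 long (y), 16 wide (x), 34 high above the bar. Origin: centre of the underside. Lies flat on a fixed 12 mm wooden board (origin at z = 0.012 m). Its +x long edge, 25 mm from the origin, faces the pins, about 60 to 150 mm short of them and up to 15 degrees askew.
- pin_left (a point): Centre of the top of the left (+y) one of two fixed upright dark steel pins on the board's far half: 12 mm diameter, 12 mm high above the board (top at z = 0.024 m), 120 mm apart. The long straightedge lies on the robot's side of them, nothing between. x axis: square to the line of the pins, away from the robot; y: from right pin to left pin.
- pin_right (a point): The same point and axes for the right (-y) pin.
- short_edge: Bystander, to be left alone: loose straightedge of the same make but only 100 mm long (y) by 50 wide (x), rib 50 mm long and 34 high, lying on the bench beside the board; too short to span the pins. Origin: centre of the underside. A brass pot (84 mm across, 60 high) and nippers also lie beside the board.

How it is judged:
At the end, for the whole second after the job is handed in: The long straightedge lies flat and at rest on the board, released, with both pins along its long +x edge and no more than 10 mm of gap between that edge and either pin (x of pin_left in the frame of straightedge between 0.02 and 0.041 m and x of pin_right in the frame of straightedge between 0.02 and 0.041 m and y of pin_left in the frame of straightedge below 0.132 m and y of pin_right in the frame of straightedge above -0.132 m and height (world z) of straightedge below 0.018 m and angle between straightedge's own z axis and vertical below 0.06 rad and linear speed of straightedge below 0.01 m/s); the robot touches nothing.
It fails at once if the long straightedge is lifted more than 20 mm off the board (height (world z) of straightedge above 0.032 m).
It fails at once if the short straightedge is moved by more than 20 mm (distance of short_edge from where it was at the start of the episode above 0.02 m).
It also fails if it takes over 32 s, if anything falls off the work surface, if the arm or the gripper's body presses on something with over 40 N, if the wrist force passes 120 N, or if a joint passes its speed limit or range.

## Working session

There is one attempt and no reset: what is moved stays moved. The work goes in short steps, each a Python script; the robot and the scene stay as the last script left them, time stands still between calls to the robot, and variables do not carry over. Pictures are saved under pics/ and viewed, and the job is handed in when it is done.

```bash
mkdir -p pics; ls
python3 - <<'E'
from bench import manip
import cv2,numpy as np
for c in ["top","scene"]:
    p,d=manip.grab_frame(c)
    cv2.imwrite(f"pics/{c}0.png",p[:,:,::-1]); np.save(f"pics/{c}0d.npy",d)
    k=manip.get_calibration(c); print(c,{a:np.round(b,4).tolist() for a,b in k.items()})
    for n in ["straightedge","pin_left","pin_right","short_edge"]:
        print(n,[(np.round(r["at"],4).tolist(),round(r["confidence"],2)) for r in manip.look_for(c,n)])
print(manip.current_time())
E
```

```text
pics
top {'camera_matrix': [[609.004, 0.0, 314.8809], [0.0, 609.004, 244.7311], [0.0, 0.0, 1.0]], 'k1': -0.1974, 'R': [[0.0198, -0.9998, 0.0024], [-0.9983, -0.0199, -0.0555], [0.0556, -0.0013, -0.9985]], 't': [-0.0281, 0.5694, 1.3731]}
straightedge [([0.5298, -0.0652, 0.0203], 0.84)]
pin_left [([0.6269, -0.0798, 0.0136], 0.56)]
pin_right [([0.6292, -0.0874, 0.0101], 0.65)]
short_edge [([0.6339, 0.4171, 0.0069], 0.63)]
scene {'camera_matrix': [[513.192, 0.0, 323.7231], [0.0, 513.192, 246.9815], [0.0, 0.0, 1.0]], 'k1': -0.0158, 'R': [[0.0967, 0.9951, 0.0215], [0.6689, -0.049, -0.7417], [-0.737, 0.0861, -0.6704]], 't': [-0.0341, -0.3406, 1.6634]}
straightedge [([0.5336, -0.0653, 0.0214], 0.83)]
pin_left [([0.6549, -0.084, 0.0177], 0.86)]
pin_right [([0.6575, -0.0834, 0.015], 0.87)]
short_edge [([0.6399, 0.4095, 0.0079], 0.97)]
0.5
```

View pics/top0.png

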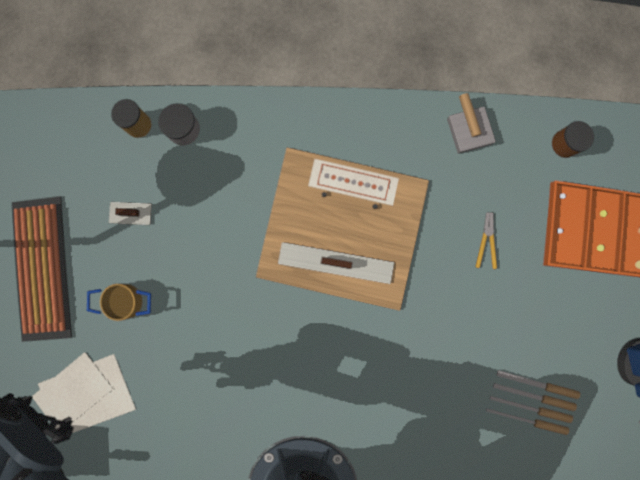

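View pics/scene0.png

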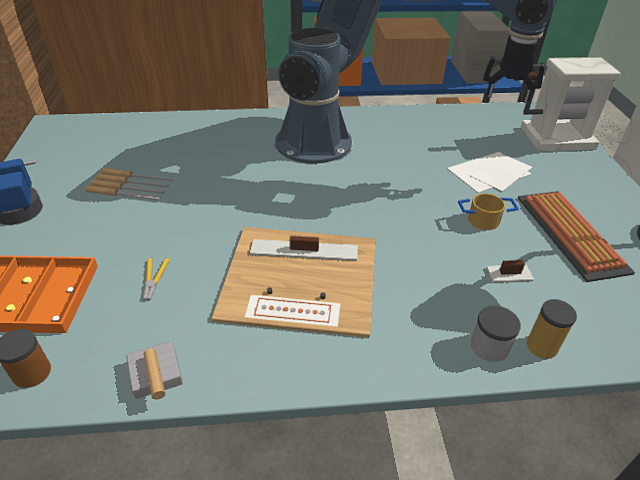

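The top view shows the bar from about (280,250) to (394,275) with its rib at (337,262). The pins are near (326,194) and (377,206). In the scene view the pins are near (269,290) and (322,296). The network's pin answers fall between the two pins, so I'll measure the pins from pixels.

```bash
cat > h.py <<'E'
import cv2,numpy as np
from bench import manip
def ray2plane(cam,uv,z):
    k=manip.get_calibration(cam);K=np.array(k["camera_matrix"]);R=np.array(k["R"]);t=np.array(k["t"])
    uv=np.asarray(uv,float).reshape(-1,1,2)
    s=cv2.undistortPoints(uv,K,np.array([k["k1"],0,0,0.]),None,None,None) .reshape(-1,2)
    d=np.c_[s,np.ones(len(s))]@R; o=-R.T@t
    return o+d*((z-o[2])/d[:,2])[:,None]
def proj(cam,X):
    k=manip.get_calibration(cam)
    return cv2.projectPoints(np.asarray(X,float).reshape(-1,1,3),cv2.Rodrigues(np.array(k["R"]))[0],np.array(k["t"]),np.array(k["camera_matrix"]),np.array([k["k1"],0,0,0.]))[0].reshape(-1,2)
def bar(p,cam="top"):
    hsv=cv2.cvtColor(p,cv2.COLOR_RGB2HSV)
    m=((hsv[...,1]<45)&(hsv[...,2]>130)).astype(np.uint8)
    return m
E
python3 - <<'E'
from h import *
p=cv2.imread("pics/top0.png");q=cv2.imread("pics/scene0.png")
a=cv2.resize(p[175:295,250:430],None,fx=4,fy=4,interpolation=cv2.INTER_NEAREST)
b=cv2.resize(q[225:340,205:385],None,fx=4,fy=4,interpolation=cv2.INTER_NEAREST)
cv2.imwrite("pics/z_top.png",a);cv2.imwrite("pics/z_scene.png",b)
for im,box in((p,(310,185,395,215)),(q,(255,280,340,305))):
    g=im.max(2); x0,y0,x1,y1=box; m=(g[y0:y1,x0:x1]<75).astype(np.uint8)
    n,_,s,c=cv2.connectedComponentsWithStats(m); print(s[1:].tolist(),(c[1:]+[x0,y0]).round(1).tolist())
m=bar(p[:,:,::-1]); m[:235]=0;m[290:]=0;m[:,:260]=0;m[:,410:]=0
m=cv2.morphologyEx(m,cv2.MORPH_CLOSE,np.ones((3,3)))
n,_,s,c=cv2.connectedComponentsWithStats(m);print(s[s[:,4]>50].tolist())
cv2.imwrite("pics/mask.png",m*255)
E
```

```text
[[13, 8, 3, 3, 7], [64, 20, 3, 3, 7]] [[324.0, 194.3], [375.0, 206.3]]
[[12, 9, 5, 5, 16], [65, 15, 5, 4, 14]] [[269.3, 291.4], [322.2, 296.6]]
[[0, 0, 640, 480, 304826], [260, 235, 5, 21, 62], [278, 243, 116, 41, 2070], [260, 279, 42, 11, 242]]
```

View pics/z_top.png

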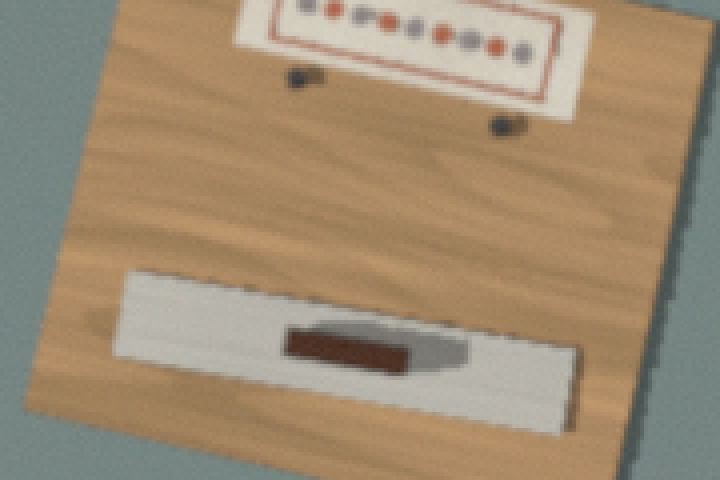

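View pics/z_scene.png

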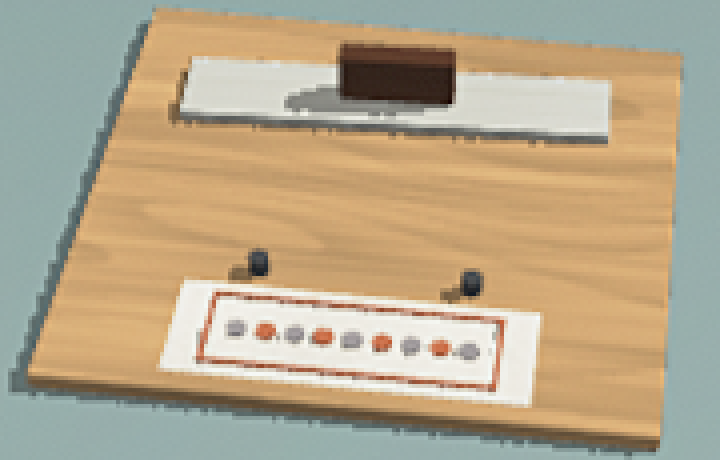

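The zooms show both pins clear and the bar corners crisp. In the top zoom the corners are at (128,271), (576,348), (563,435) and (115,354), in 4x pixels. Next I'll convert these to world positions.

Run:
```python
from h import *
z=lambda a,o:(np.array(a,float)+.5)/4-.5+o
P=ray2plane("top",z([(297,77),(501,126)],[250,175]),0.022)
Q=ray2plane("scene",z([(258,256),(471,276)],[205,225]),0.024)
print(P.round(4),Q.round(4),np.linalg.norm(P[0]-P[1]),np.linalg.norm(Q[0]-Q[1]))
C=ray2plane("top",z([(128,271),(576,348),(563,435),(115,354)],[250,175]),0.020)
D=ray2plane("scene",z([(611,82),(192,58),(180,115),(608,135)],[205,225]),0.020)
for c in(C,D):
    print(c.round(4).tolist(),c.mean(0).round(4)); 
    r=cv2.minAreaRect(c[:,:2].astype(np.float32)*1000);print(r)
v=C[0]-C[1]; print("yaw bar y",np.degrees(np.arctan2(-v[0],v[1])), [np.degrees(np.arctan2(-(A[0]-A[1])[0],(A[0]-A[1])[1])) for A in (P,-Q+0)])
print(ray2plane("top",z([(286,328),(410,346),(407,374),(284,355)],[250,175]),0.054).mean(0))
print(ray2plane("scene",z([(341,43),(454,51),(453,60),(341,53)],[205,225]),0.054).mean(0))
```

```text
[[ 0.6862 -0.035   0.022 ]
 [ 0.6606 -0.1521  0.022 ]] [[ 0.6636 -0.1531  0.024 ]
 [ 0.6877 -0.036   0.024 ]] 0.1198764126227764 0.11958183853655954
[[0.5734, 0.059, 0.02], [0.5346, -0.1969, 0.02], [0.485, -0.1902, 0.02], [0.5261, 0.0653, 0.02]] [ 0.5298 -0.0657  0.02  ]
((529.2084350585938, -65.6224365234375), (259.6998596191406, 50.0898551940918), 81.37476348876953)
[[0.5293, 0.0658, 0.02], [0.4882, -0.191, 0.02], [0.5399, -0.1978, 0.02], [0.5764, 0.0571, 0.02]] [ 0.5335 -0.0665  0.02  ]
((534.52001953125, -66.67037963867188), (260.0708923339844, 52.10647201538086), 80.90495300292969)
yaw bar y -8.625243266543835 [np.float64(-12.3601523529712), np.float64(-11.665513389962106)]
[ 0.5296349  -0.06497678  0.054     ]
[ 0.5304551  -0.06611709  0.054     ]
```

```bash
cat >> h.py <<'E'
def rot(deg,s=1):
    a=np.radians(deg); bx=np.array([np.cos(a),np.sin(a),0])*s; x=np.array([0,0,-1.]); return np.c_[x,bx,np.cross(x,bx)]
E
python3 - <<'E'
from h import *
q0=manip.current_qpos(); print(manip.current_force())
best=None
for s in(1,-1):
    a=manip.inverse_kinematics([.5305,-.0655,.12],rot(-8.8,s)); b=manip.inverse_kinematics([.644,-.0876,.03],rot(-12,s)); print(s,a,b)
    if a is not None and b is not None and (best is None or abs(a[5])<best[0]): best=(abs(a[5]),s)
s=best[1]; print("s",s)
manip.move_ptp([.5305,-.0655,.12],rot(-8.8,s))
manip.set_gripper(0.6,30)
manip.move_l([.5305,-.0655,.027],max_speed=.08)
print(manip.current_force())
manip.set_gripper(0.0,30)
print(manip.current_grip_width(),manip.current_force(),manip.current_ee_pos(),manip.current_time())
p,d=manip.grab_frame("scene"); cv2.imwrite("pics/grasp.png",cv2.resize(p[180:340,180:400],None,fx=3,fy=3)[:,:,::-1])
E
```

```text
[ 0.81580211  0.51386595 -0.41260135]
1 [-2.09949386e-01  4.67362586e-01  1.78951533e+00 -4.44089210e-16
  8.84714741e-01 -5.63604119e-02] [-2.06802375e-01  7.71278353e-01  1.49963577e+00 -4.44089210e-16
  8.70678535e-01  2.63713564e-03]
-1 None None
s 1
[ 1.12065925 -0.37963374 -0.83132915]
0.17852870280772037 [-2.16936234  0.75187725  5.46118767] [ 0.53062635 -0.06552629  0.02731994] 5.0083
```

View pics/grasp.png

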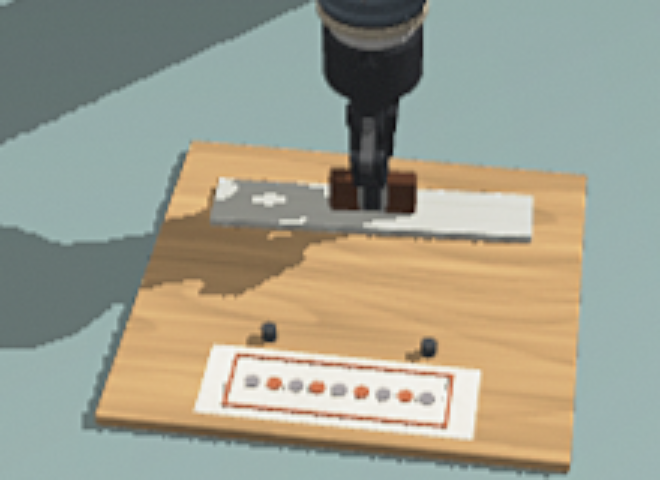

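The fingers hold the rib at its middle, around (372,190) in the crop, and the grip width of about 15 mm fits the 16 mm rib. I'll slide to about 5 mm short of the pins, then go on in small force-checked steps.

Run:
```python
from h import *
R=rot(-12); n=R[:,1]; T=np.array([.6442,-.0876,.0273])
manip.move_l(T-n*.006,R,max_speed=.06)
f0=np.array(manip.current_force());m0=np.array(manip.current_ft_torque()); print(f0.round(1),m0.round(2))
for k in range(9):
    manip.move_l(T+n*(-.005+.001*k),R,max_speed=.01)
    f=np.array(manip.current_force());m=np.array(manip.current_ft_torque()); fn=(f-f0)@n
    print(k,round(fn,2),f.round(1),(m-m0).round(2),((manip.current_ee_pos()-T)@n*1e3).round(2))
    if abs(fn)>8: break
print(manip.current_time(),manip.current_ee_pos())
p,d=manip.grab_frame("scene"); cv2.imwrite("pics/c1.png",cv2.resize(p[225:340,205:385],None,fx=4,fy=4)[:,:,::-1])
p,d=manip.grab_frame("top"); cv2.imwrite("pics/c1t.png",cv2.resize(p[175:295,250:430],None,fx=4,fy=4)[:,:,::-1])
```

```text
[-5.7  1.2  5.8] [0.16 0.78 0.02]
0 1.18 [-4.4  1.5  5.4] [-0.01 -0.05 -0.02] -5.65
1 0.87 [-5.   0.2  6.2] [ 0.01 -0.02  0.01] -4.65
2 0.21 [-5.4  1.3  6. ] [ 0.02 -0.07 -0.02] -3.63
3 0.42 [-5.4  0.2  6.3] [-0.02 -0.03 -0.01] -2.63
4 1.26 [-4.5  0.4  5.8] [-0.01 -0.03 -0.03] -1.63
5 0.5 [-5.2  1.   5.7] [-0.03 -0.05 -0.03] -0.65
6 -1.64 [-7.4  1.1  7.9] [ 0.04  0.31 -0.02] -0.0
7 -6.68 [-12.5   1.1  12.6] [0.21 1.22 0.04] 0.12
8 -12.86 [-18.4   3.   16.7] [0.39 2.03 0.  ] 0.27
9.2917 [ 0.64447244 -0.08761628  0.02747805]
```

View pics/c1.png

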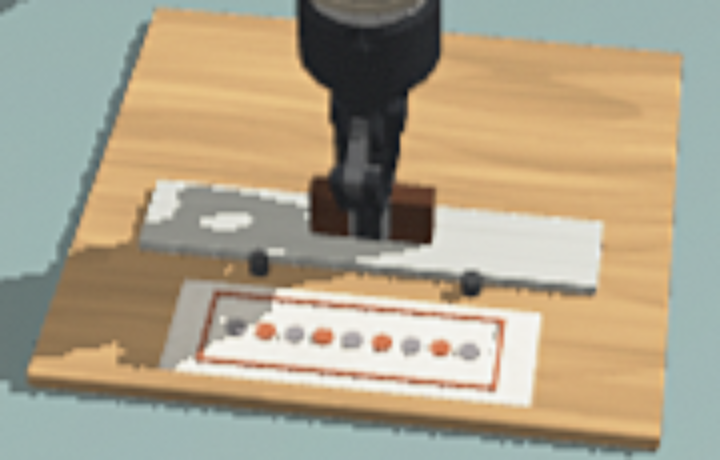

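View pics/c1t.png

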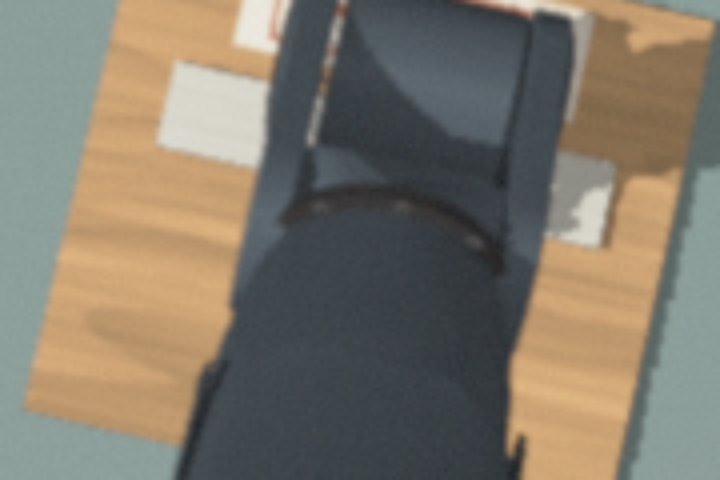

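The bar's edge meets both pins, at (259,262) and (471,283) in the scene crop. The force rose to 13 N with almost no yaw moment, so both pins share the contact. Next I'll back the load off slightly, release, lift away and check.

Run:
```python
from h import *
R=rot(-12); n=R[:,1]; T=np.array([.6442,-.0876,.0273])
manip.move_l(T+n*.0008,R,max_speed=.01)
print(manip.current_force())
manip.set_gripper(0.5,30)
print(manip.current_grip_width())
manip.move_l(T+[0,0,.12],R,max_speed=.1)
q=np.array(manip.current_qpos()); q[0]=1.08; q[1]=.351; q[2]=1.652
manip.move_l([.52,-.06,.22],R,max_speed=.2)
manip.move_j(q)
manip.dwell(.3)
print(manip.current_time(),manip.current_force())
p,d=manip.grab_frame("scene"); cv2.imwrite("pics/e.png",cv2.resize(p[225:340,205:385],None,fx=4,fy=4)[:,:,::-1])
p,d=manip.grab_frame("top"); cv2.imwrite("pics/et.png",cv2.resize(p[175:295,250:430],None,fx=4,fy=4)[:,:,::-1]);cv2.imwrite("pics/etf.png",p[:,:,::-1])
```

```text
[-6.70766086  1.61675107  7.37211977]
0.5011151338120677
14.9833 [ 0.24607658  0.5242267  -0.26849265]
```

View pics/e.png

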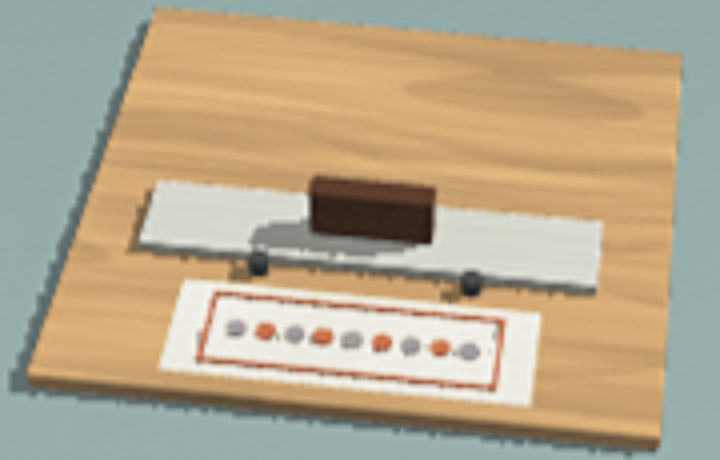

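View pics/et.png

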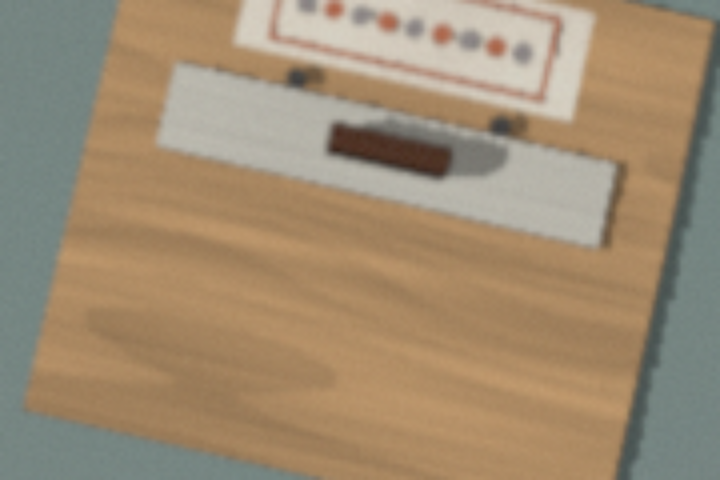

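View pics/etf.png

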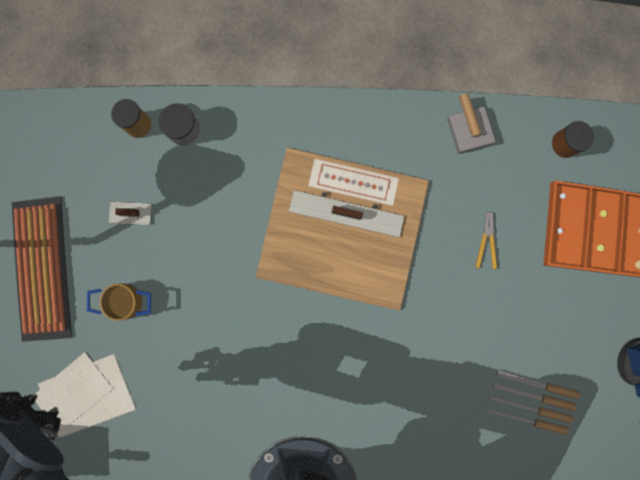

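The bar lies flat against both pins, with its edge at (297,88) and (501,133) in the top zoom. The short straightedge is unmoved at (130,213) and the arm is clear.

```bash
python3 -c "
from bench import manip
manip.sign_off();print(manip.current_time())"
```

```text
the job is handed in; nothing more can be done
the job is handed in; nothing more can be done
```

I slid the long straightedge flat across the board until its +x edge met both pins, released it, moved the arm clear and handed the job in. The robot clock read about 15 s of the 32 s allowed shortly before hand-in.

- **Slide:** I gripped the rib at 30 N, turned the bar about 3° to line up with the pins, and finished in 1 mm force-checked steps. The push against the pins peaked at about 13 N, with almost no yaw moment, so both pins shared the contact. I eased that load off before opening the gripper.
- **Final checks:** After release, both cameras show the bar flat with its edge against both pins. Both pins are well within its length. The short straightedge looks unmoved, and the wrist force is back near zero.
- **What disagreed:** The network's pin positions both fell between the two pins, so I didn't use them and measured the pins from pixels. The two cameras differed by 1–4 mm in absolute position but agreed to about 1.5 mm on the bar-to-pin distance. No checks failed.

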